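# Fill the seasoning rack with bridge blanks and lower the hold-down bar

### The job

The rosewood bridge blanks have to season flat, and one already lies in the rack. Lay the other two beside it in the same way, one in each empty bay: flat on the two battens, between the dowels, the ends of all three in line. Then swing the hold-down bar over so that it bears on all three, and leave the other tools and pieces where they are.

Things in the scene. Friction and masses are not known exactly. Their poses are not given: they have to be found in the camera images.
- rack: seasoning rack: plywood board 244 x 262 mm, its top at 14 mm; two battens (tops at 26 mm) run along its y, 55 mm before and behind its middle; three bays side by side, each marked by four dowels, 8 mm thick, standing 12 mm above the battens. Origin: centre of its underside; x from the open front (-x) to the hinge (+x), z up. It stays put
- bay_1 (a point): middle of the left (rack +y) bay, at batten-top height: a blank laid right has the centre of its underside here and its length along this point's x (= rack x). The dowels leave 46 mm clear across (y), at 55 mm either way along x; bays are 70 mm apart
- bay_2 (a point): middle of the middle bay, at batten-top height: a blank laid right has the centre of its underside here and its length along this point's x (= rack x). The dowels leave 46 mm clear across (y), at 55 mm either way along x; bays are 70 mm apart
- bay_3 (a point): middle of the right (rack -y) bay, at batten-top height: a blank laid right has the centre of its underside here and its length along this point's x (= rack x). The dowels leave 46 mm clear across (y), at 55 mm either way along x; bays are 70 mm apart
- holddown (a joint): angle of the hold-down bar about its hinge line, which runs along rack y, 108 mm behind the rack's middle (+x), 40 mm up: 0 = down, bearing on the blanks across their middles; 1.57 = straight up; 1.9 = fully open, leaning back. Damped; it stays back by itself and sinks by its own weight once brought well forward past upright
- bar_mid (a point): centre of the hold-down bar, a dark wooden bar 240 mm long (along rack y), 22 mm by 16 mm in section plus 3 mm of cork below, on two side arms; it moves on an arc of 108 mm radius about the hinge line, and stands about 145 mm above the bench while open
- blank_1: one of three identical dark-red rosewood bridge blanks, flat on the bench, left of the fixed bench vice, which is 162 mm high and stands between it and the rack; 180 mm long, 36 mm wide over the middle 80 mm, tapering to 24 mm at the ends, 9.5 mm thick; origin at the centre of its underside, y along its length, z up through its thickness
- blank_2: one of three identical dark-red rosewood bridge blanks, flat on the bench, behind the vice's right-hand corner, beyond the rack; 180 mm long, 36 mm wide over the middle 80 mm, tapering to 24 mm at the ends, 9.5 mm thick; origin at the centre of its underside, y along its length, z up through its thickness
- blank_3: one of three identical dark-red rosewood bridge blanks, already laid in the right bay; 180 mm long, 36 mm wide over the middle 80 mm, tapering to 24 mm at the ends, 9.5 mm thick; origin at the centre of its underside, y along its length, z up through its thickness
- offcut: bystander, not to be loaded: nearly black, square-ended fingerboard offcut, 55 x 150 x 9 mm, origin at the centre of its underside, y along its length
- plane: bystander: grey metal block plane, 49 x 160 x 47 mm, origin at the centre of its underside
- hammer: bystander: small brass tack hammer lying on its side, 127 x 89 x 24 mm, origin at its middle, on the bench
Not all that is in view belongs to the job. What is shaped like the blank_1 but grey is not meant.

How it is judged:
By the outcome, as a careful person would: the job done as asked, in the order asked, and still so for the second after the job is handed in, with the robot touching nothing.
It also fails if it takes over 54 s, if anything falls off the work surface, if the arm or the gripper's body presses on something with over 40 N, if the wrist force passes 120 N, or if a joint passes its speed limit or range.

### The arm

A 6-joint arm with a two-finger parallel gripper is mounted at the origin on a cart in front of the work surface, level with it; the furniture and walls round the work are solid. World frame = base frame: x ahead of the robot, y to its left, z up, the work surface at z = 0. Lengths are in m, angles in degrees, forces in N, time in s.
With the tool pointing down it reaches from about 0.35 to 0.875 m from the base axis. Payload 4.2 kg.
Tool frame: the origin (TCP) lies on the mounting face of the last link; the fingertips stand 182 mm ahead of it and the grasp point (between the pads) lies 164 mm ahead of it (r.tcp_to_grasp is the distance from the TCP to the grasp point, in m); z points along the fingers, y is the line along which they close (so a half turn about z gives the same grasp; the last joint's range is limited). The gripper opens to 87 mm and grips with 3 to 60 N. Pads are 19 mm wide; open, the fingers measure 117 mm over their backs; the gripper's body (75 mm by 190 mm) begins 51 mm behind the grasp point.
Start: joints at [92.109, 22.042, 0.453, 0, -68.411, -14.817], TCP at [0.137, 0.61, 0.405] pointing down, gripper open.
Joint ranges: [-179.83, 179.83], [-69.29, 118.12], [-61.27, 80.66], [-181.25, 117.63], [-171.15, -9.14], [-177.46, 177.46]. Speed limits (degrees/s): [159.86, 159.86, 180, 180, 180, 180].

### API

Orientations are given as a 3x3 rotation matrix whose columns are the frame's x, y, z axes.
In Python, from station import sense, eyes, r gives the robot as it stands.
- The arm moves only by the tool jog_arm, never from a script. Its argument "increments" is a list of rows, each a list of 4 numbers: the shift along the tool's x, y, z normalised to -1 to 1, where 1 is 0.02 m, then the turn about the tool's z normalised to -1 to 1, where 1 is 0.08 rad. A call has 1 to 10 rows; each row shifts and turns the commanded pose from where the row before left it, along the tool's axes as they then stand; what a row does not reach is not made up. A row lasts 1/10 s, in which the tool goes at most 50 mm and 8.59 degrees, less where a joint would pass 70% of its speed; a pose out of reach is approached as far as the arm can. A call with a number of a shift or a turn outside -1 to 1 is refused whole. A call with a gripper value outside its range is refused whole. "grip" is the finger opening in mm, from 0 to 87, set as the call begins (left out, the last holds). The fingers move at their own pace and stop on an object; the grip force is fixed at half the most. Time passes only in rows, so rows that do not move let the fingers close. It gives the time, the measured TCP pose, the force, the opening and the grip force at its end, in the units of the state.
- sense(): the state, without advancing time (a new reading comes with each control period).
- eyes.capture(name): name is "side" or "top"; returns the picture (420x560x3 uint8, blue, green, red); there is no depth.
- eyes.get_calibration(name): a dict with "camera_matrix" (3x3 intrinsics, pixels), "R" (3x3) and "t" (3): a world point X has camera coordinates R X + t. Camera axes: x right, y down, z forward; pixel columns grow to the right and rows downward; lengths in m; the calibration is good to about 2 mm. A picture is of the moment at which its call begins. get_calibration takes no time and is no camera call.
- r.finish_job(): hands the job in; it is judged then, once.
Trained networks look in the newest picture that a camera, given by its name, has taken for a name from the list of things; names that differ only in an ending like _2 or _b are one class to them, and where a whole thing is asked for, a point or a joint stands for the part that bears it (a point fixed in the world has none). Each returns a list of dicts, best first, with "conf" (0 to 1); they miss things now and then, are a little off and sometimes report something else, mostly with a low value. They report only what shows in the picture. A call takes as long as a camera call. They do not tell look-alikes from the thing itself.
- eyes.spot_in(camera, name): "centre" ([x, y, z] in m, in world coordinates, good to about 4 mm: the middle of the surface that is visible of it).
- eyes.outline_of(camera, name): "mask" (420x560 bool, what is visible of it).
The state is a dict: "time_s": time; "joints": joint angles; "joint_velocities": joint speeds; "effort": joint torques, N m; "tcp_pos": TCP position; "ee_rot": TCP orientation; "wrist_force": force on the tool from outside, world axes, zero at the start; "moment": the same for the moment, N m; "gripper_width": opening from 0.0 (shut) to 1.0 (fully open); "gripper_force": force on a finger pad.
Only numpy, scipy, OpenCV 4.12 (cv2) and the standard library are available. Lean on these libraries where they do the work, as an engineer would, in place of code of your own. Each camera call takes 0.05 s, during which the arm holds its last target. There are 200 camera calls.

## Working session

There is one attempt and no reset: what is moved stays moved. The work goes in short steps, Python scripts to look and compute and a tool call to move; the robot and the scene stay as the last step left them, time stands still between calls to the robot, and variables do not carry over. Pictures are saved under pics/ and viewed, at most 12 in all, crops included, and the job is handed in when it is done.

Besides the shell and the picture viewer there is one more tool, called after "Emit:" by a JSON object that holds its "name" and its "arguments". jog_arm: Moves the arm, as the interface text tells. Its arguments: {"type":"object","properties":{"increments":{"type":"array"},"grip":{"type":"number"}},"required":["increments"]}

```bash
mkdir -p pics; ls
python3 - <<'E'
from station import sense, eyes, r
import cv2
for n in("top","side"):
    cv2.imwrite(f"pics/{n}0.png",eyes.capture(n))
    for k in("blank_1","rack","bar_mid","offcut","plane","hammer"):
        print(n,k,[(d["conf"],[round(x,3) for x in d["centre"]]) for d in eyes.spot_in(n,k)])
    c=eyes.get_calibration(n);print(c)
s=sense();print(s)
E
```

```text
pics
top blank_1 [(0.89, [0.468, -0.337, 0.039]), (0.87, [0.332, 0.387, 0.011]), (0.73, [0.496, 0.34, 0.011]), (0.62, [0.648, -0.01, 0.012])]
top rack [(0.63, [0.471, -0.255, 0.016]), (0.5, [0.669, 0.366, 0.034])]
top bar_mid [(0.57, [0.604, -0.258, 0.153])]
top offcut [(0.94, [0.693, 0.175, 0.007]), (0.5, [0.466, -0.334, 0.035]), (0.37, [0.414, -0.026, 0.021])]
top plane [(0.67, [0.668, 0.364, 0.031])]
top hammer [(0.92, [0.417, -0.026, 0.017]), (0.7, [0.469, -0.336, 0.037])]
{'camera_matrix': array([[513.05792401,   0.        , 278.4956497 ],
       [  0.        , 513.05792401, 209.97002434],
       [  0.        ,   0.        ,   1.        ]]), 'R': array([[ 0.02967388, -0.99953766,  0.0066273 ],
       [-0.98811446, -0.03033393, -0.15069725],
       [ 0.15082861, -0.00207676, -0.98855775]]), 't': array([8.83913477e-05, 5.26363538e-01, 1.45202490e+00])}
side blank_1 [(0.91, [0.645, 0.006, 0.009]), (0.89, [0.47, -0.329, 0.038]), (0.78, [0.333, 0.395, 0.009]), (0.75, [0.499, 0.353, 0.011]), (0.37, [0.593, -0.212, 0.144])]
side rack [(0.77, [0.477, -0.223, 0.011])]
side bar_mid [(0.79
[... 645 characters left out ...]
.84122245e+01, -1.48174848e+01]), 'joint_velocities': array([-0.00719932, -0.00776997,  0.04618475, -0.00743404,  0.09619721,
        0.07630946]), 'effort': array([ 8.64455797e-04, -3.90331364e+01,  1.87587368e+01,  4.22325030e+00,
        1.54701679e-02, -3.87636146e-05]), 'tcp_pos': array([0.13743101, 0.60966865, 0.40479775]), 'ee_rot': array([[ 9.75507555e-01, -2.19965927e-01, -3.17137857e-05],
       [-2.19965924e-01, -9.75507553e-01,  7.30627127e-05],
       [-4.70083448e-05, -6.42972760e-05, -9.99999997e-01]]), 'wrist_force': array([ 0.31825062, -0.52552057,  0.35738553]), 'moment': array([0.00505064, 0.01983052, 0.06799638]), 'gripper_force': 0.0, 'gripper_width': 1.0000184471305393}
```

View pics/top0.png

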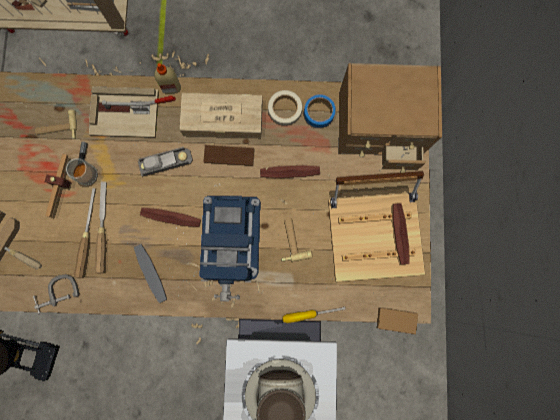

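View pics/side0.png

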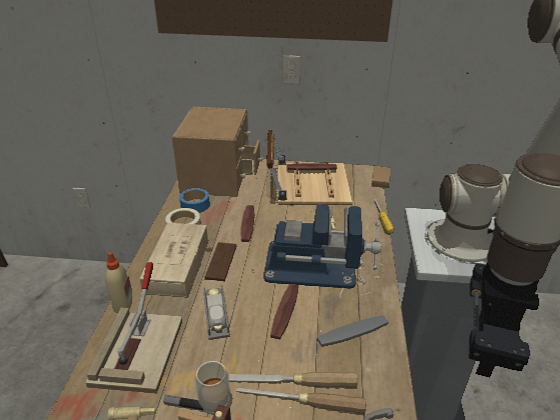

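The top view shows blank_1 at (170,216), blank_2 at (290,172), blank_3 in the rack at (401,234), the open bar at (380,180), the vice at (230,238) and the grey decoy at (151,272). The side view agrees with this.

```bash
cat > h.py <<'E'
from station import sense, eyes, r
import cv2, numpy as np
def unproj(n,uv,z):
    c=eyes.get_calibration(n);K,R,t=c["camera_matrix"],np.array(c["R"]),np.array(c["t"])
    uv=np.atleast_2d(uv).astype(float);d=(np.linalg.inv(K)@np.c_[uv,np.ones(len(uv))].T).T@R
    o=-R.T@t
    return o+d*((z-o[2])/d[:,2])[:,None]
def proj(n,X):
    c=eyes.get_calibration(n);p=np.atleast_2d(X)@np.array(c["R"]).T+np.array(c["t"]);q=p@np.array(c["camera_matrix"]).T
    return q[:,:2]/q[:,2:]
def blanks(n,zs):
    eyes.capture(n);out=[]
    for d in eyes.outline_of(n,"blank_1"):
        m=d["mask"];v,u=np.nonzero(m)
        if len(u)<50: continue
        for z in zs:
            P=unproj(n,np.c_[u,v],z)[:,:2].astype(np.float32)
            (c,sz,a)=cv2.minAreaRect(P)
            mu=P.mean(0);w,V=np.linalg.eigh(np.cov((P-mu).T));ax=V[:,1]
            q=(P-mu)@ax;e=(P-mu)@V[:,0]
            mid=mu+ax*(q.max()+q.min())/2+V[:,0]*(e.max()+e.min())/2
            out.append((n,z,round(d["conf"],2),mu.round(4),mid.round(4),round(np.degrees(np.arctan2(ax[1],ax[0]))%180,1),round(float(np.ptp(q)),3),round(float(np.ptp(e)),3),(int(u.mean()),int(v.mean()))))
    return out
E
python3 - <<'E'
from h import *
for n in("top","side"):
    for o in blanks(n,(0.0095,0.0355)): print(*o)
im=cv2.imread("pics/top0.png");cv2.imwrite("pics/c1.png",cv2.resize(im[140:290,310:440],None,fx=4,fy=4,interpolation=cv2.INTER_CUBIC))
im=cv2.imread("pics/side0.png");cv2.imwrite("pics/c2.png",cv2.resize(im[120:220,170:370],None,fx=4,fy=4,interpolation=cv2.INTER_CUBIC))
E
```

```text
top 0.0095 0.79 [0.3353 0.3846] [0.3366 0.3847] 28.6 0.177 0.038 (149, 272)
top 0.0355 0.79 [0.3347 0.3782] [0.3359 0.3784] 28.6 0.174 0.037 (149, 272)
top 0.0095 0.78 [ 0.4746 -0.3461] [ 0.4739 -0.3457] 6.2 0.184 0.042 (400, 232)
top 0.0355 0.78 [ 0.4716 -0.3398] [ 0.4709 -0.3394] 6.2 0.181 0.041 (400, 232)
top 0.0095 0.65 [0.5024 0.3367] [0.5027 0.3368] 79.9 0.18 0.04 (169, 216)
top 0.0355 0.65 [0.4989 0.3312] [0.4992 0.3313] 79.9 0.177 0.039 (169, 216)
side 0.0095 0.9 [0.3346 0.3939] [0.3334 0.3931] 28.4 0.181 0.04 (351, 329)
side 0.0355 0.9 [0.3374 0.4172] [0.3363 0.4164] 28.4 0.176 0.039 (351, 329)
side 0.0095 0.62 [0.5003 0.3516] [0.4995 0.3449] 81.1 0.185 0.039 (283, 311)
side 0.0355 0.62 [0.4982 0.3762] [0.4975 0.3697] 81.1 0.179 0.038 (283, 311)
side 0.0095 0.56 [ 0.4697 -0.3782] [ 0.4698 -0.379 ] 7.6 0.186 0.047 (310, 166)
side 0.0355 0.56 [ 0.4685 -0.3318] [ 0.4686 -0.3326] 7.6 0.18 0.046 (310, 166)
```

View pics/c1.png

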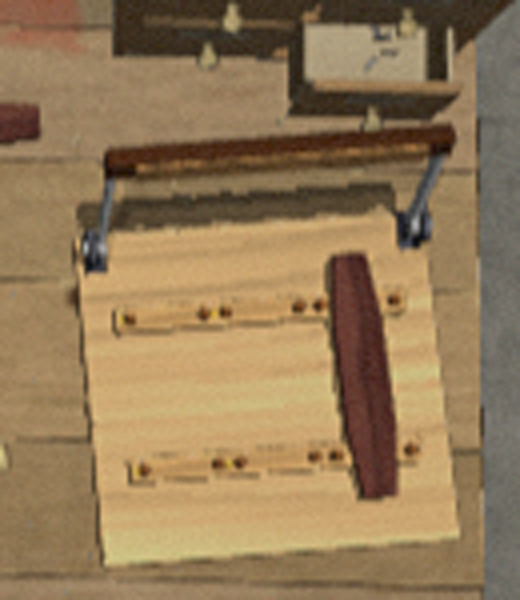

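View pics/c2.png

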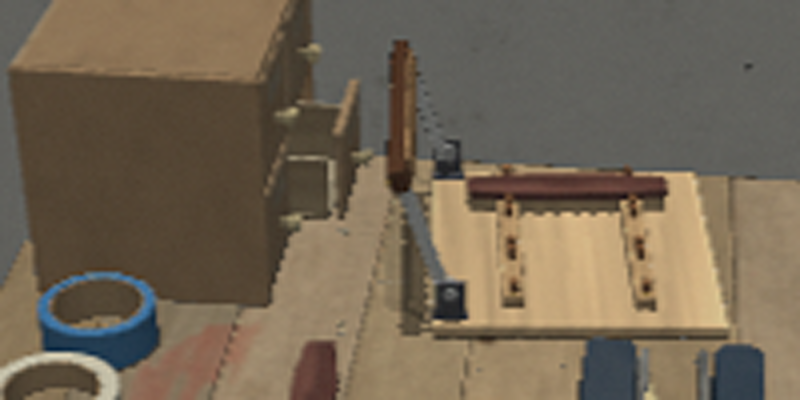

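The rack crop shows 12 dowel tops, at about rear row y≈319–299 and front row y≈469–449. I'll fit the rack pose to them.

```bash
cat >> h.py <<'E'
def seg(n,box,z,L=None):
    im=eyes.capture(n) if L is None else L
    u0,v0,u1,v1=box;s=im[v0:v1,u0:u1].astype(int);b,g,rr=s[...,0],s[...,1],s[...,2]
    m=((rr-g>18)&(rr<130)&(g<62)&(rr>1.6*g)).astype(np.uint8)
    k,lab,st,_=cv2.connectedComponentsWithStats(m);i=1+st[1:,4].argmax();v,u=np.nonzero(lab==i)
    P=unproj(n,np.c_[u+u0,v+v0],z)[:,:2];mu=P.mean(0);w,V=np.linalg.eigh(np.cov((P-mu).T));ax=V[:,1]*np.sign(V[0,1]);e=V[:,0]
    q=(P-mu)@ax;p=(P-mu)@e
    mid=mu+ax*(q.max()+q.min())/2+e*(p.max()+p.min())/2
    return dict(mu=mu.round(4),mid=mid.round(4),ang=round(float(np.degrees(np.arctan2(ax[1],ax[0]))),1),L=round(float(np.ptp(q)),3),W=round(float(np.ptp(p)),3),n=len(u))
E
python3 - <<'E'
from h import *
A=np.array([(129,319),(204,313),(225,312),(298,306),(319,305),(394,299),(145,469),(219,463),(239,462),(315,456),(335,455),(411,449)],float)
uv=(A+.5)/4-.5+[310,140]
P=unproj("top",uv,0.038)[:,:2]
ys=[.097,.043,.027,-.027,-.043,-.097]
M=np.array([(.055,y) for y in ys]+[(-.055,y) for y in ys])
mc,pc=M.mean(0),P.mean(0);U,S,Vt=np.linalg.svd((M-mc).T@(P-pc));R=(U@Vt).T
t=pc-R@mc;print("rack",t,np.degrees(np.arctan2(R[1,0],R[0,0])));print((P-M@R.T-t).round(4).tolist())
for i,y in enumerate((.07,0,-.07)):print("bay",i+1,t+R@[0,y])
# check on side view, board corners
C=np.array([(a,b) for a in(-.122,.122) for b in(-.131,.131)])@R.T+t
for n in("top","side"):
    im=cv2.imread(f"pics/{n}0.png")
    for q in proj(n,np.c_[C,[.014]*4]):print(n,q.round(1))
    print(n,"dowel",proj(n,np.c_[M[[0,6]]@R.T+t,[.038]*2]).round(1).tolist())
T=cv2.imread("pics/top0.png");S=cv2.imread("pics/side0.png")
print(seg("top",(130,200,206,232),.0095,T));print(seg("top",(255,160,325,184),.0095,T));print(seg("top",(388,198,412,268),.0355,T))
print(seg("side",(265,275,305,345),.0095,S));print(seg("side",(235,198,260,245),.0095,S));print(seg("side",(282,160,340,173),.0355,S))
for n in("top","side"): print(n,[d["centre"] for d in eyes.spot_in(n,"bar_mid")])
E
```

```text
rack [ 0.46040557 -0.27108773] 6.036253905235077
[[-0.0005, -0.0001], [-0.0001, -0.0009], [-0.0006, -0.0003], [-0.0002, 0.0003], [-0.0007, 0.0009], [-0.0003, -0.0001], [0.0005, -0.0012], [0.0008, -0.0007], [0.0002, 0.0008], [0.0005, -0.0002], [-0.0, 0.0013], [0.0003, 0.0002]]
bay 1 [ 0.45304453 -0.20147585]
bay 2 [ 0.46040557 -0.27108773]
bay 3 [ 0.46776661 -0.34069962]
top [424.5 274.7]
top [334.9 281.5]
top [414.8 192.4]
top [327.3 198.8]
top dowel [[341.8, 219.2], [345.4, 257.0]]
side [342.8 162.1]
side [351.6 200.9]
side [277.4 161.8]
side [277.3 200.6]
side dowel [[297.6, 188.9], [330.8, 189.1]]
{'mu': array([0.4996, 0.337 ]), 'mid': array([0.5   , 0.3361]), 'ang': 80.0, 'L': 0.177, 'W': 0.033, 'n': 536}
{'mu': array([ 0.6487, -0.0129]), 'mid': array([ 0.6489, -0.0151]), 'ang': -86.0, 'L': 0.175, 'W': 0.034, 'n': 526}
{'mu': array([ 0.4663, -0.3405]), 'mid': array([ 0.4693, -0.3395]), 'ang': 6.9, 'L': 0.174, 'W': 0.035, 'n': 568}
{'mu': array([0.476 , 0.3109]), 'mid': array([nan, nan]), 'ang': nan, 'L': nan, 'W': nan, 'n': 1}
{'mu': array([ 0.6464, -0.0942]), 'mid': array([nan, nan]), 'ang': nan, 'L': nan, 'W': nan, 'n': 1}
{'mu': array([ 0.4117, -0.3541]), 'mid': array([nan, nan]), 'ang': nan, 'L': nan, 'W': nan, 'n': 1}
top [[0.6081, -0.2551, 0.1507]]
side [[0.5988, -0.2155, 0.142]]h.py:29: RuntimeWarning: Degrees of freedom <= 0 for slice
  P=unproj(n,np.c_[u+u0,v+v0],z)[:,:2];mu=P.mean(0);w,V=np.linalg.eigh(np.cov((P-mu).T));ax=V[:,1]*np.sign(V[0,1]);e=V[:,0]
  c *= np.true_divide(1, fact)
  c *= np.true_divide(1, fact)
```

Emit:
{"name": "jog_arm", "arguments": {"increments": [[0.984, 0.441, 0, 0], [0.984, 0.441, 0, 0], [0.984, 0.441, 0, 0], [0.984, 0.441, 0, 0], [0.984, 0.441, 0, 0], [0.984, 0.441, 0, 0], [0.984, 0.441, 0, 0]], "grip": 70}}

```text
time_s: 1.7
tcp_pos: [0.26, 0.5173, 0.405]
ee_rot: [[0.975, -0.221, 0.0], [-0.221, -0.975, 0.0], [0.0, -0.0, -1.0]]
wrist_force: [-0.3, 0.1, 0.2]
gripper_width: 0.806
gripper_force: 0.0
```

Emit:
{"name": "jog_arm", "arguments": {"increments": [[0.984, 0.441, 0, 0], [0.984, 0.441, 0, 0], [0.984, 0.441, 0, 0], [0.984, 0.441, 0, 0], [0.984, 0.441, 0, 0], [0.984, 0.441, 0, 0], [0.984, 0.441, 0, 0]]}}

```text
time_s: 2.4
tcp_pos: [0.3804, 0.4266, 0.405]
ee_rot: [[0.975, -0.221, 0.0], [-0.221, -0.975, 0.0], [0.0, -0.0, -1.0]]
wrist_force: [-0.7, -0.4, 0.9]
gripper_width: 0.804
gripper_force: 0.0
```

Emit:
{"name": "jog_arm", "arguments": {"increments": [[0.984, 0.441, 0, 0], [0.984, 0.441, 0, 0], [0.984, 0.441, 0, 0], [0.984, 0.441, 0, 0], [0.984, 0.441, 0, 0], [0.984, 0.441, 0, 0], [0.984, 0.441, 0, 0]]}}

```text
time_s: 3.1
tcp_pos: [0.5009, 0.3358, 0.405]
ee_rot: [[0.975, -0.221, 0.0], [-0.221, -0.975, -0.0], [0.0, 0.0, -1.0]]
wrist_force: [0.3, 0.5, 0.3]
gripper_width: 0.8
gripper_force: 0.0
```

Emit:
{"name": "jog_arm", "arguments": {"increments": [[0, 0, 0.4, 1], [0, 0, 0.4, 1], [0, 0, 0.4, 1], [0, 0, 0.4, 1], [0, 0, 0.4, 1], [0, 0, 0.4, 1], [0, 0, 0.4, 1], [0, 0, 0.4, 1], [0, 0, 0.4, 1], [0, 0, 0.4, 1]]}}

```text
time_s: 4.1
tcp_pos: [0.5002, 0.3365, 0.3247]
ee_rot: [[0.518, -0.855, 0.0], [-0.855, -0.518, -0.0], [0.0, -0.0, -1.0]]
wrist_force: [-0.9, -0.0, -0.0]
gripper_width: 0.804
gripper_force: 0.0
```

Emit:
{"name": "jog_arm", "arguments": {"increments": [[0, 0, 0.4, 1], [0, 0, 0.4, 1], [0, 0, 0.4, 1], [0, 0, 0.4, 1], [0, 0, 0.4, 1], [0, 0, 0.4, 1], [0, 0, 0.4, 1], [0, 0, 0.4, 1], [0, 0, 0.4, 1]]}}

```text
time_s: 5.0
tcp_pos: [0.5003, 0.3365, 0.2528]
ee_rot: [[-0.175, -0.985, 0.0], [-0.985, 0.175, 0.0], [-0.0, -0.0, -1.0]]
wrist_force: [-0.2, -0.8, -0.7]
gripper_width: 0.801
gripper_force: 0.0
```

Emit:
{"name": "jog_arm", "arguments": {"increments": [[0, 0, 0.85, 0], [0, 0, 0.85, 0], [0, 0, 0.85, 0], [0, 0, 0.85, 0], [0, 0, 0, 0]]}}

```text
time_s: 5.5
tcp_pos: [0.5003, 0.3367, 0.1839]
ee_rot: [[-0.171, -0.985, -0.001], [-0.985, 0.171, -0.001], [0.002, 0.001, -1.0]]
wrist_force: [0.6, 0.0, 0.2]
gripper_width: 0.807
gripper_force: 0.0
```

Emit:
{"name": "jog_arm", "arguments": {"increments": [[0, 0, 0, 0], [0, 0, 0, 0], [0, 0, 0, 0], [0, 0, 0, 0], [0, 0, 0, 0], [0, 0, 0, 0]], "grip": 20}}

```text
time_s: 6.1
tcp_pos: [0.4998, 0.3381, 0.185]
ee_rot: [[-0.17, -0.985, -0.0], [-0.985, 0.17, -0.0], [0.0, 0.0, -1.0]]
wrist_force: [-0.7, 0.4, 1.5]
gripper_width: 0.404
gripper_force: 30.0
```

Emit:
{"name": "jog_arm", "arguments": {"increments": [[0, 0, 0, 0], [0, 0, -0.5, 0], [0, 0, -1, 0], [0, 0, -1, 0]]}}

```text
time_s: 6.5
tcp_pos: [0.4998, 0.338, 0.2353]
ee_rot: [[-0.17, -0.985, -0.0], [-0.985, 0.17, -0.001], [0.001, 0.0, -1.0]]
wrist_force: [0.9, 0.1, -0.9]
gripper_width: 0.404
gripper_force: 30.0
```

Run:
```python
from h import *
L=eyes.capture("top");cv2.imwrite("pics/t1.png",cv2.resize(L[150:300,100:300],None,fx=4,fy=4))
```

```text
(no output)
```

View pics/t1.png

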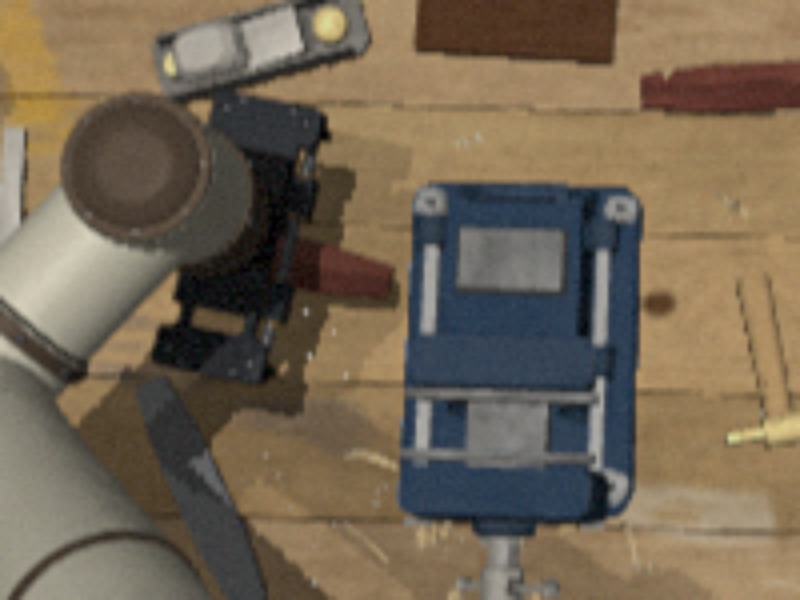

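Run:
```python
from h import *
tc=sense()["tcp_pos"];print(tc)
e=unproj("top",[[ (394.5+.5)/4-.5+100,(281.5)/4-.5+150]],tc[2]-.185+.0095)[0]
ax=np.array([-.17,-.985]);d=e[:2]-tc[:2];print(e,"end dist along tool x",d@ax, "perp",d@[-.985,.17])
```

```text
[0.50078904 0.33891546 0.23940977]
[0.48690635 0.24370502 0.06390977] end dist along tool x 0.09614233971559173 perp -0.0025113258746801053
```

Emit:
{"name": "jog_arm", "arguments": {"increments": [[0, 0, -1, 0.95], [0, 0, -1, 0.95], [0, 0, -1, 0.95], [0, 0, -1, 0.95], [0, 0, -1, 0.95], [0, 0, -1, 0.95], [0, 0, -1, 0.95], [0, 0, -1, 0.95], [0, 0, -0.8, 0.95]]}}

```text
time_s: 7.45
tcp_pos: [0.4998, 0.3379, 0.4122]
ee_rot: [[-0.757, -0.654, 0.001], [-0.654, 0.757, 0.001], [-0.001, 0.0, -1.0]]
wrist_force: [0.4, 0.7, -0.9]
gripper_width: 0.407
gripper_force: 30.0
```

Emit:
{"name": "jog_arm", "arguments": {"increments": [[0, 0, 0, 0.95], [0, 0, 0, 0.95], [0, 0, 0, 0.95], [0, 0, 0, 0.95], [0, 0, 0, 0.95], [0, 0, 0, 0.95], [0, 0, 0, 0.95], [0, 0, 0, 0.95]]}}

```text
time_s: 8.25
tcp_pos: [0.4997, 0.3379, 0.4108]
ee_rot: [[-0.995, -0.104, -0.0], [-0.104, 0.995, 0.0], [0.0, 0.0, -1.0]]
wrist_force: [0.4, -0.1, -0.3]
gripper_width: 0.401
gripper_force: 30.0
```

Emit:
{"name": "jog_arm", "arguments": {"increments": [[0.18, -0.95, 0, 0], [0.18, -0.95, 0, 0], [0.18, -0.95, 0, 0], [0.18, -0.95, 0, 0], [0.18, -0.95, 0, 0], [0.18, -0.95, 0, 0], [0.18, -0.95, 0, 0], [0.18, -0.95, 0, 0], [0.18, -0.95, 0, 0], [0.18, -0.95, 0, 0]]}}

```text
time_s: 9.25
tcp_pos: [0.4843, 0.1437, 0.4108]
ee_rot: [[-0.994, -0.108, 0.0], [-0.108, 0.994, 0.0], [-0.0, -0.0, -1.0]]
wrist_force: [-0.1, -0.5, -1.7]
gripper_width: 0.405
gripper_force: 30.0
```

Emit:
{"name": "jog_arm", "arguments": {"increments": [[0.18, -0.95, 0, 0], [0.18, -0.95, 0, 0], [0.18, -0.95, 0, 0], [0.18, -0.95, 0, 0], [0.18, -0.95, 0, 0], [0.18, -0.95, 0, 0], [0.18, -0.95, 0, 0], [0.18, -0.95, 0, 0], [0.18, -0.95, 0, 0]]}}

```text
time_s: 10.15
tcp_pos: [0.4702, -0.0297, 0.4108]
ee_rot: [[-0.994, -0.108, 0.0], [-0.108, 0.994, -0.0], [-0.0, -0.0, -1.0]]
wrist_force: [0.1, -0.2, -1.0]
gripper_width: 0.408
gripper_force: 30.0
```

Emit:
{"name": "jog_arm", "arguments": {"increments": [[0.18, -0.95, 0, 0], [0.18, -0.95, 0, 0], [0.18, -0.95, 0, 0], [0.18, -0.95, 0, 0], [0.18, -0.95, 0, 0], [0.18, -0.95, 0, 0], [0.18, -0.95, 0, 0], [0.18, -0.95, 0, 0], [0.18, -0.95, 0, 0], [0, 0, 0, 0]]}}

```text
time_s: 11.15
tcp_pos: [0.4562, -0.2036, 0.4106]
ee_rot: [[-0.994, -0.105, -0.0], [-0.105, 0.994, -0.0], [0.0, -0.0, -1.0]]
wrist_force: [-0.4, 0.9, -1.1]
gripper_width: 0.406
gripper_force: 30.0
```

Emit:
{"name": "jog_arm", "arguments": {"increments": [[0, 0.12, 1, 0], [0, 0, 1, 0], [0, 0, 1, 0], [0, 0, 1, 0], [0, 0, 1, 0], [0, 0, 1, 0], [0, 0, 1, 0], [0, 0, 1, 0], [0, 0, 1, 0], [0, 0, 0, 0]]}}

```text
time_s: 12.15
tcp_pos: [0.4555, -0.199, 0.2285]
ee_rot: [[-0.994, -0.107, -0.006], [-0.107, 0.994, 0.001], [0.006, 0.002, -1.0]]
wrist_force: [-0.9, 0.2, -0.7]
gripper_width: 0.4
gripper_force: 30.0
```

Run:
```python
from h import *
L=eyes.capture("side");cv2.imwrite("pics/s1.png",cv2.resize(L[120:240,210:370],None,fx=5,fy=5,interpolation=cv2.INTER_CUBIC))
for d in eyes.outline_of("side","blank_1"):
    v,u=np.nonzero(d["mask"]);print(d["conf"],u.min(),u.max(),v.min(),v.max(),len(u))
L=eyes.capture("top");cv2.imwrite("pics/t2.png",cv2.resize(L[140:290,310:440],None,fx=4,fy=4,interpolation=cv2.INTER_CUBIC))
print(sense()["tcp_pos"])
```

```text
0.79 286 338 178 187 308
0.79 241 253 205 241 378
0.71 317 386 315 345 937
0.65 203 228 288 339 1038
0.45 286 335 163 169 125
[ 0.4570606  -0.19929432  0.23163397]
```

View pics/s1.png

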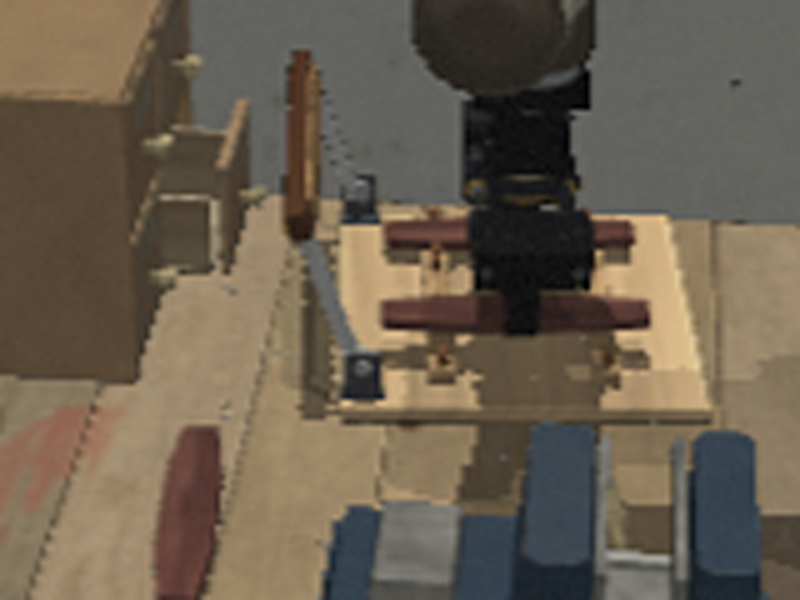

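Side crop: blank_1 hovers flat over the bay 1 battens, ends at crop x 382 and 650. Blank_3's ends are at 383 and 635.

Run:
```python
from h import *
a=np.radians(6.04);X=np.array([np.cos(a),np.sin(a)])
def show(c,z):
    c=np.array(c);E=[np.r_[c+s*.09*X,z] for s in(1,-1)]
    return ((proj("side",E)-[209.6,119.6])*5).round(1).tolist()
print("b1 if at tcp+.0 ",show([.4571,-.1993],.0515))
print("b3 at bay3",show([.4678,-.3407],.0308))
```

```text
b1 if at tcp+.0  [[380.3, 309.1], [649.8, 310.4]]
b3 at bay3 [[383.3, 231.6], [632.8, 233.0]]
```

Emit:
{"name": "jog_arm", "arguments": {"increments": [[0.21, -0.09, 0, 0], [0, 0, 0.4, 0], [0, 0, 0.4, 0], [0, 0, 0.2, 0], [0, 0, 0, 0], [0, 0, 0, 0]]}}

```text
time_s: 12.9
tcp_pos: [0.4524, -0.2015, 0.2109]
ee_rot: [[-0.994, -0.108, -0.001], [-0.108, 0.994, -0.0], [0.001, 0.0, -1.0]]
wrist_force: [-1.8, 1.7, 5.2]
gripper_width: 0.403
gripper_force: 30.0
```

Emit:
{"name": "jog_arm", "arguments": {"increments": [[0, 0, 0, 0], [0, 0, 0, 0], [0, 0, 0, 0], [0, 0, 0, 0]], "grip": 52}}

```text
time_s: 13.3
tcp_pos: [0.4527, -0.2016, 0.2105]
ee_rot: [[-0.994, -0.107, -0.0], [-0.107, 0.994, 0.0], [0.0, 0.0, -1.0]]
wrist_force: [-0.0, -0.3, 0.3]
gripper_width: 0.586
gripper_force: 0.0
```

Emit:
{"name": "jog_arm", "arguments": {"increments": [[0, 0, -0.5, 0], [0, 0, -1, 0], [0, 0, -1, 0], [0, 0, -1, 0], [0, 0, -1, 0], [0, 0, -1, 0], [0, 0, -1, 0]]}}

```text
time_s: 14.0
tcp_pos: [0.4524, -0.2015, 0.3424]
ee_rot: [[-0.994, -0.108, 0.001], [-0.108, 0.994, -0.0], [-0.001, -0.0, -1.0]]
wrist_force: [0.7, 0.2, -0.3]
gripper_width: 0.598
gripper_force: 0.0
```

Emit:
{"name": "jog_arm", "arguments": {"increments": [[-0.9, 0.69, -0.8, 0], [-0.9, 0.69, -0.8, 0], [-0.9, 0.69, -0.8, 0], [-0.9, 0.69, -0.6, 0], [-0.9, 0.69, 0, 0], [-0.9, 0.69, 0, 0], [-0.9, 0.69, 0, 0], [-0.9, 0.69, 0, 0], [-0.9, 0.69, 0, 0], [-0.9, 0.69, 0, 0]]}}

```text
time_s: 15.0
tcp_pos: [0.6174, -0.044, 0.4]
ee_rot: [[-0.994, -0.107, -0.001], [-0.107, 0.994, 0.0], [0.001, 0.0, -1.0]]
wrist_force: [0.3, 0.3, 0.9]
gripper_width: 0.601
gripper_force: 0.0
```

Emit:
{"name": "jog_arm", "arguments": {"increments": [[-0.9, 0.69, 0, 0], [-0.9, 0.69, 0, 0], [0, 0, 0, -0.96], [0, 0, 0, -0.96], [0, 0, 0, -0.96], [0, 0, 0, -0.96], [0, 0, 0, -0.96], [0, 0, 0, -0.96], [0, 0, 0, -0.96], [0, 0, 0, -0.96]], "grip": 70}}

```text
time_s: 16.0
tcp_pos: [0.6496, -0.0133, 0.3998]
ee_rot: [[-0.748, -0.663, -0.002], [-0.663, 0.748, -0.0], [0.001, 0.001, -1.0]]
wrist_force: [0.3, -1.2, 0.7]
gripper_width: 0.807
gripper_force: 0.0
```

Emit:
{"name": "jog_arm", "arguments": {"increments": [[0, 0, 0.5, -0.96], [0, 0, 0.5, -0.96], [0, 0, 0.5, -0.96], [0, 0, 0.5, -0.96], [0, 0, 0.5, -0.96], [0, 0, 0.5, -0.96], [0, 0, 0.5, -0.96], [0, 0, 0.5, -0.96], [0, 0, 0.5, -0.96], [0, 0, 0.5, -0.96]]}}

```text
time_s: 17.0
tcp_pos: [0.6495, -0.0134, 0.2995]
ee_rot: [[-0.078, -0.997, -0.001], [-0.997, 0.078, -0.0], [0.0, 0.001, -1.0]]
wrist_force: [0.3, 0.6, 0.3]
gripper_width: 0.809
gripper_force: 0.0
```

Emit:
{"name": "jog_arm", "arguments": {"increments": [[0, 0, 0.5, -0.96], [0, 0, 0.5, -0.96], [0, 0, 0, 0]]}}

```text
time_s: 17.3
tcp_pos: [0.649, -0.0135, 0.2784]
ee_rot: [[0.072, -0.997, -0.005], [-0.997, -0.072, -0.0], [0.0, 0.005, -1.0]]
wrist_force: [0.5, 0.1, -0.6]
gripper_width: 0.804
gripper_force: 0.0
```

Run:
```python
from h import *
L=eyes.capture("side");im=cv2.resize(L[120:240,210:370],None,fx=5,fy=5,interpolation=cv2.INTER_CUBIC)
cv2.imwrite("pics/s2.png",im)
for o in blanks("side",(.0095,)): print(*o)
for o in blanks("top",(.0095,.0355)): print(*o)
T=eyes.capture("top");cv2.imwrite("pics/t3.png",cv2.resize(T[140:290,230:440],None,fx=3.8,fy=3.8,interpolation=cv2.INTER_CUBIC))
print(seg("top",(388,198,412,268),.0355,T))
print(sense()["tcp_pos"])
```

```text
side 0.0095 0.97 [0.6481 0.0011] [ 0.6485 -0.003 ] 94.4 0.193 0.037 (246, 223)
side 0.0095 0.94 [0.3333 0.3941] [0.3321 0.3926] 28.9 0.184 0.045 (352, 330)
side 0.0095 0.81 [ 0.4717 -0.3779] [ 0.4715 -0.3788] 7.5 0.182 0.047 (310, 166)
side 0.0095 0.8 [ 0.4573 -0.2364] [ 0.4569 -0.2363] 6.4 0.184 0.046 (312, 186)
top 0.0095 0.79 [ 0.4735 -0.3466] [ 0.4752 -0.3466] 6.9 0.183 0.043 (400, 232)
top 0.0355 0.79 [ 0.4705 -0.3403] [ 0.4722 -0.3403] 6.9 0.179 0.043 (400, 232)
top 0.0095 0.69 [ 0.6524 -0.0051] [ 0.6514 -0.0136] 95.2 0.178 0.035 (286, 170)
top 0.0355 0.69 [ 0.6463 -0.0047] [ 0.6453 -0.0131] 95.2 0.175 0.035 (286, 170)
top 0.0095 0.66 [0.3505 0.3932] [0.3538 0.3951] 28.8 0.14 0.039 (147, 267)
top 0.0355 0.66 [0.3497 0.3867] [0.3528 0.3886] 28.8 0.137 0.039 (147, 267)
top 0.0095 0.56 [ 0.4619 -0.2086] [ 0.4623 -0.2091] 5.8 0.182 0.039 (353, 235)
top 0.0355 0.56 [ 0.4591 -0.2046] [ 0.4595 -0.2052] 5.8 0.179 0.038 (353, 235)
{'mu': array([ 0.4666, -0.3404]), 'mid': array([ 0.4698, -0.3398]), 'ang': 7.1, 'L': 0.174, 'W': 0.035, 'n': 586}
[ 0.64974369 -0.01359314  0.28135931]
```

View pics/t3.png

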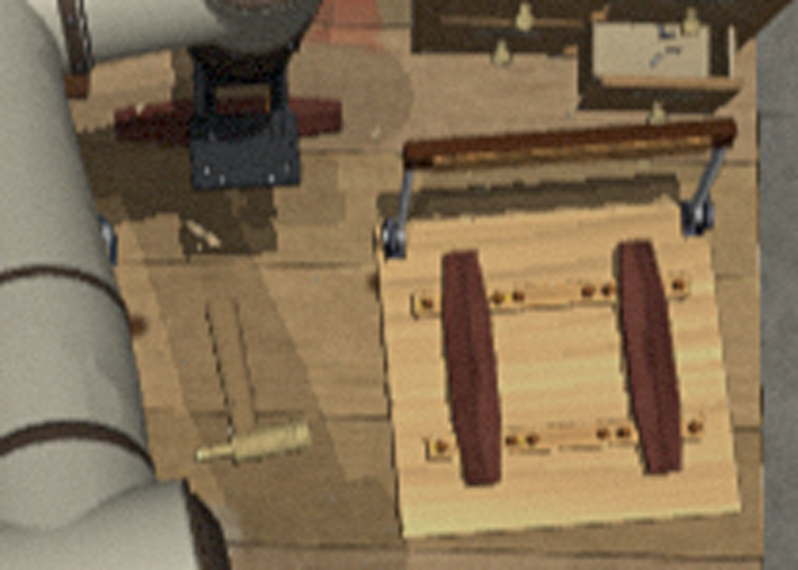

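Blank_1 lies in bay 1 between its dowels, with its ends about level with blank_3's. The gripper is over blank_2, so I'll grasp it.

Emit:
{"name": "jog_arm", "arguments": {"increments": [[0, 0, 0.95, 0], [0, 0, 0.95, 0], [0, 0, 0.95, 0], [0, 0, 0.95, 0], [0, 0, 0.95, 0], [0, 0, 0, 0]]}}

```text
time_s: 18.2
tcp_pos: [0.6494, -0.0137, 0.1844]
ee_rot: [[0.073, -0.997, -0.002], [-0.997, -0.073, -0.001], [0.0, 0.002, -1.0]]
wrist_force: [-0.9, -0.2, -0.7]
gripper_width: 0.809
gripper_force: 0.0
```

Emit:
{"name": "jog_arm", "arguments": {"increments": [[0, 0, 0, 0], [0, 0, 0, 0], [0, 0, 0, 0], [0, 0, 0, 0], [0, 0, 0, 0], [0, 0, 0, 0], [0, 0, 0, 0]], "grip": 20}}

```text
time_s: 18.9
tcp_pos: [0.6495, -0.0137, 0.1862]
ee_rot: [[0.073, -0.997, -0.0], [-0.997, -0.073, -0.0], [0.0, 0.0, -1.0]]
wrist_force: [-1.1, -1.1, 3.1]
gripper_width: 0.402
gripper_force: 30.0
```

Emit:
{"name": "jog_arm", "arguments": {"increments": [[0, 0, -0.5, 0], [0, 0, -1, 0], [0, 0, -1, 0], [0, 0, -1, 0], [0, 0, -1, 0], [0, 0, -1, 0], [0, 0, -1, 0], [0, 0, -1, 0], [0, 0, -1, 0], [0, 0, -1, 0]]}}

```text
time_s: 19.9
tcp_pos: [0.6494, -0.0137, 0.377]
ee_rot: [[0.073, -0.997, 0.0], [-0.997, -0.073, 0.0], [-0.0, -0.0, -1.0]]
wrist_force: [-0.6, -0.2, -1.0]
gripper_width: 0.403
gripper_force: 30.0
```

Emit:
{"name": "jog_arm", "arguments": {"increments": [[0, 0, 0, 0.96], [0, 0, 0, 0.96], [0, 0, 0, 0.96], [0, 0, 0, 0.96], [0, 0, 0, 0.96], [0, 0, 0, 0.96], [0, 0, 0, 0.96], [0, 0, 0, 0.96], [0, 0, 0, 0.96], [0, 0, 0, 0.96]]}}

```text
time_s: 20.9
tcp_pos: [0.6494, -0.0137, 0.3761]
ee_rot: [[-0.643, -0.766, 0.0], [-0.766, 0.643, 0.0], [-0.0, -0.0, -1.0]]
wrist_force: [0.3, -0.4, -0.6]
gripper_width: 0.406
gripper_force: 30.0
```

Emit:
{"name": "jog_arm", "arguments": {"increments": [[0, 0, 0, 0.96], [0, 0, 0, 0.96], [0, 0, 0, 0.96], [0, 0, 0, 0.96], [0, 0, 0, 0.96], [0, 0, 0, 0.96], [0, 0, 0, 0.96], [0, 0, 0, 0.96], [0, 0, 0, 0.96], [0, 0, 0, 0.96]]}}

```text
time_s: 21.9
tcp_pos: [0.6494, -0.0137, 0.3761]
ee_rot: [[-0.995, -0.104, 0.0], [-0.104, 0.995, 0.0], [-0.0, 0.0, -1.0]]
wrist_force: [-0.7, 0.7, -1.2]
gripper_width: 0.4
gripper_force: 30.0
```

Emit:
{"name": "jog_arm", "arguments": {"increments": [[0.98, 0, 0, 0], [0.98, 0, 0, 0], [0.98, 0, 0, 0], [0.98, 0, 0, 0], [0.98, 0, 0, 0], [0.98, 0, 0, 0], [0.98, 0, 0, 0], [0.98, 0, 0, 0], [0.98, 0, 0, 0], [0.98, 0, 0, 0]]}}

```text
time_s: 22.9
tcp_pos: [0.4537, -0.0349, 0.3762]
ee_rot: [[-0.994, -0.108, 0.001], [-0.108, 0.994, 0.0], [-0.001, 0.0, -1.0]]
wrist_force: [-0.6, -0.6, 0.1]
gripper_width: 0.404
gripper_force: 30.0
```

Emit:
{"name": "jog_arm", "arguments": {"increments": [[0.98, -0.98, 0, 0], [0, -0.98, 0, 0], [0, -0.98, 0, 0], [0, -0.98, 0, 0], [0, -0.98, 0, 0], [0, -0.98, 0, 0], [0, -0.98, 0, 0], [0, -0.98, 0, 0], [0, -0.98, 0, 0], [0, -0.98, 0, 0]]}}

```text
time_s: 23.9
tcp_pos: [0.4561, -0.2325, 0.3763]
ee_rot: [[-0.994, -0.107, 0.001], [-0.107, 0.994, -0.0], [-0.001, -0.0, -1.0]]
wrist_force: [-0.1, -0.2, -0.4]
gripper_width: 0.402
gripper_force: 30.0
```

Emit:
{"name": "jog_arm", "arguments": {"increments": [[0, -0.98, 0, 0], [0, -0.98, 0, 0], [0, 0, 0.98, 0], [0, 0, 0.98, 0], [0, 0, 0.98, 0], [0, 0, 0.98, 0], [0, 0, 0.98, 0], [0, 0, 0.98, 0], [0, 0, 0.98, 0], [0, 0, 0, 0]]}}

```text
time_s: 24.9
tcp_pos: [0.4596, -0.2704, 0.2365]
ee_rot: [[-0.994, -0.107, -0.005], [-0.107, 0.994, 0.002], [0.005, 0.002, -1.0]]
wrist_force: [0.1, 0.1, -0.7]
gripper_width: 0.401
gripper_force: 30.0
```

Run:
```python
from h import *
L=eyes.capture("side");im=cv2.resize(L[120:240,210:370],None,fx=5,fy=5,interpolation=cv2.INTER_CUBIC)
cv2.imwrite("pics/s3.png",im)
s=sense();tc=s["tcp_pos"];print(tc,s["ee_rot"].round(3).tolist())
a=np.radians(6.04);X=np.array([np.cos(a),np.sin(a)])
def show(c,z):
    c=np.array(c);E=[np.r_[c+q*.09*X,z] for q in(1,-1)]
    return ((proj("side",E)-[209.6,119.6])*5).round(1).tolist()
print("b2 if at tcp",show(tc[:2],tc[2]-.185+.0048));print("b1",show([.4530,-.2015],.0308));print("b3",show([.4678,-.3407],.0308))
```

```text
[ 0.46029955 -0.2706604   0.23803438] [[-0.994, -0.108, -0.002], [-0.108, 0.994, 0.0], [0.002, 0.001, -1.0]]
b2 if at tcp [[385.4, 247.6], [645.9, 249.0]]
b1 [[386.3, 334.2], [653.6, 335.4]]
b3 [[383.3, 231.6], [632.8, 233.0]]
```

View pics/s3.png

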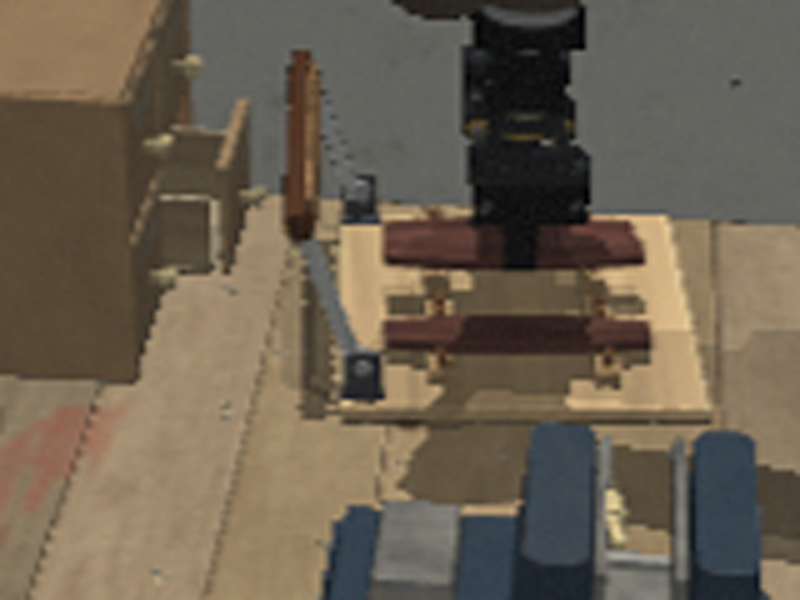

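Blank_2 is over bay 2 with its ends at crop x 384 and 644, as predicted to within 1 mm. I'll lower it and release.

Emit:
{"name": "jog_arm", "arguments": {"increments": [[0, 0, 0.5, 0], [0, 0, 0.5, 0], [0, 0, 0.3, 0], [0, 0, 0.1, 0], [0, 0, 0, 0], [0, 0, 0, 0]]}}

```text
time_s: 25.55
tcp_pos: [0.4604, -0.2706, 0.2119]
ee_rot: [[-0.994, -0.108, -0.0], [-0.108, 0.994, -0.0], [0.0, -0.0, -1.0]]
wrist_force: [-2.6, 2.7, 9.5]
gripper_width: 0.405
gripper_force: 30.0
```

Emit:
{"name": "jog_arm", "arguments": {"increments": [[0, 0, 0, 0], [0, 0, 0, 0], [0, 0, 0, 0], [0, 0, 0, 0]], "grip": 50}}

```text
time_s: 25.95
tcp_pos: [0.4605, -0.2707, 0.2103]
ee_rot: [[-0.994, -0.108, -0.0], [-0.108, 0.994, 0.0], [0.0, 0.0, -1.0]]
wrist_force: [-0.3, 0.3, 0.6]
gripper_width: 0.565
gripper_force: 0.0
```

Emit:
{"name": "jog_arm", "arguments": {"increments": [[0, 0, -0.5, 0], [0, 0, -1, 0], [0, 0, -1, 0], [0, 0, -1, 0], [0, 0, -1, 0], [0, 0, -1, 0], [0, 0, -1, 0], [0, 0, -1, 0]]}}

```text
time_s: 26.75
tcp_pos: [0.4603, -0.2706, 0.3621]
ee_rot: [[-0.994, -0.108, 0.001], [-0.108, 0.994, -0.0], [-0.001, -0.0, -1.0]]
wrist_force: [-0.1, -1.3, -0.6]
gripper_width: 0.575
gripper_force: 0.0
```

Run:
```python
from h import *
a=np.radians(6.04);X=np.array([np.cos(a),np.sin(a)]);Y=np.array([-X[1],X[0]]);t=[.4604,-.2711]
L=eyes.capture("side");cv2.imwrite("pics/s4.png",cv2.resize(L[120:240,210:370],None,fx=5,fy=5,interpolation=cv2.INTER_CUBIC))
for o in blanks("side",(.0308,)):
    print(*o[2:], "rack xy",((o[4]-t)@X).round(4),((o[4]-t)@Y).round(4))
c=L[125:175,255:285];m=(c[...,2].astype(int)-c[...,1]>25)
for z in (0.14,): 
  for n in("top","side"):
    for d in eyes.outline_of(n,"bar_mid")[:1]:
        v,u=np.nonzero(d["mask"]);print(n,d["conf"],u.min(),u.max(),v.min(),v.max(),u.mean(),v.mean())
H=lambda x,y,z:np.r_[np.array(t)+x*X+y*Y,z]
for th in(1.7,1.8,1.9):
    print(th,[(n,proj(n,[H(.108-.108*np.cos(th),y,.04+.108*np.sin(th)) for y in(.12,-.12)]).round(1).tolist()) for n in("top","side")])
```

```text
0.88 [ 0.4572 -0.2015] [ 0.4563 -0.1989] 6.8 0.179 0.051 (312, 186) rack xy 0.0035 0.0722
0.65 [ 0.4631 -0.2718] [ 0.4631 -0.2709] 6.0 0.172 0.042 (311, 175) rack xy 0.0027 -0.0001
0.64 [ 0.4687 -0.3393] [ 0.4679 -0.3382] 7.5 0.174 0.052 (310, 166) rack xy 0.0004 -0.0675
0.63 [0.3369 0.413 ] [0.3351 0.4122] 28.0 0.178 0.042 (351, 329) rack xy -0.0527 0.6927
top 0.78 336 423 170 196 380.90487804878046 178.50365853658536
side 0.71 267 282 131 189 272.13520408163265 156.35204081632654
1.7 [('top', [[336.3, 190.1], [424.0, 183.7]]), ('side', [[277.4, 163.2], [277.5, 130.2]])]
1.8 [('top', [[335.8, 186.4], [423.3, 180.0]]), ('side', [[274.1, 163.8], [274.5, 130.7]])]
1.9 [('top', [[335.3, 182.9], [422.6, 176.6]]), ('side', [[270.7, 164.6], [271.6, 131.4]])]
```

View pics/s4.png

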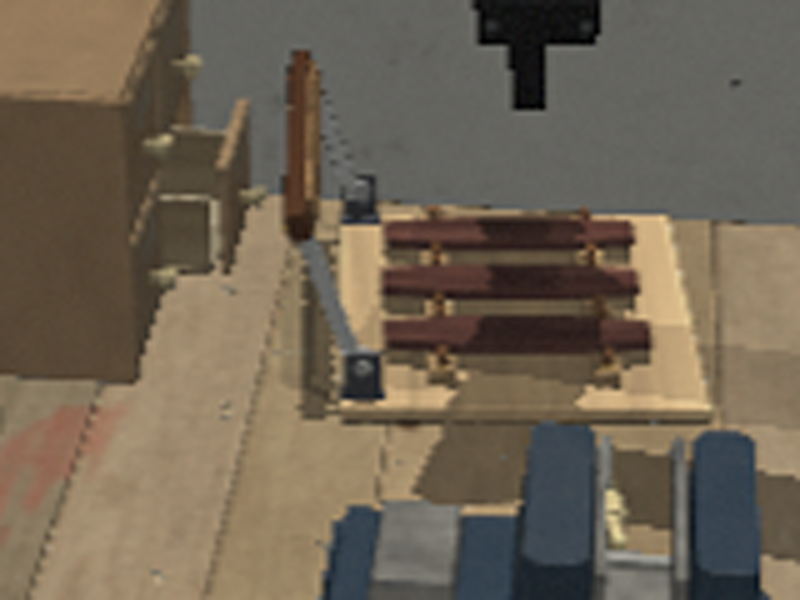

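Run:
```python
from h import *
from scipy.optimize import least_squares as ls
a=np.radians(6.04);X=np.array([np.cos(a),np.sin(a)]);Y=np.array([-X[1],X[0]]);t=np.array([.4604,-.2711])
rk=lambda p:np.r_[(p[:2]-t)@X,(p[:2]-t)@Y,p[2]].round(3)
S=lambda u,v:np.array([(u+.5)/4-.5+170,(v+.5)/4-.5+120]);T=lambda u,v:np.array([(u+.5)/4-.5+310,(v+.5)/4-.5+140])
b=unproj("side",S(268,305),0)[0];print("cab base corner",rk(b),"top-view px",((proj("top",b)-[310,140])*4).round())
for n,z in(("cabinet top corner",None),):
    f=ls(lambda z:(proj("side",np.r_[b[:2],z])[0]-S(258,80))[1],.2);print(n,f.x,"top px",((proj("top",np.r_[b[:2],f.x])-[310,140])*4).round())
def tri(s,q):
    f=ls(lambda p:np.r_[proj("side",p)[0]-s,proj("top",p)[0]-q],[.65,-.3,.1]);return rk(f.x),f.cost.round(2)
print("drawer front near top",tri(S(337,145),T(305,85)));print("far top",tri(S(357,80),T(460,90)))
print("knob",tri(S(364,157),T(372,118)))
print("bar left end",tri(S(400,185),T(108,160)));print("bar right",tri(S(401,45),T(452,132)))
```

```text
cab base corner [0.259 0.082 0.   ] top-view px [[115.  57.]]
cabinet top corner [0.20890282] top px [[154. -25.]]
drawer front near top (array([ 0.205, -0.037,  0.089]), np.float64(0.24))
far top (array([ 0.192, -0.144,  0.098]), np.float64(0.23))
knob (array([ 0.186, -0.093,  0.047]), np.float64(0.73))
bar left end (array([0.15 , 0.115, 0.136]), np.float64(1.28))
bar right (array([ 0.152, -0.12 ,  0.145]), np.float64(0.47))
```

Side view: all three blanks lie flat with their ends in line to about 3 mm. Next I'll put the closed fingers behind the bar, ahead of the cabinet at rack x≈0.25 and above the drawer.

Emit:
{"name": "jog_arm", "arguments": {"increments": [[0, 0, -0.6, 0], [-0.92, 0.1, -0.4, 0], [-0.92, 0.1, 0, 0], [-0.92, 0.1, 0, 0], [-0.92, 0.1, 0, 0], [-0.92, 0.1, 0, 0], [-0.92, 0.1, 0, 0], [-0.92, 0.1, 0, 0], [-0.92, 0.1, 0, 0], [-0.92, 0.1, 0, 0]], "grip": 0}}

```text
time_s: 28.0
tcp_pos: [0.624, -0.2348, 0.3803]
ee_rot: [[-0.994, -0.108, -0.001], [-0.108, 0.994, -0.0], [0.001, 0.0, -1.0]]
wrist_force: [-0.6, 0.4, -0.5]
gripper_width: 0.004
gripper_force: 0.0
```

Emit:
{"name": "jog_arm", "arguments": {"increments": [[-0.92, 0.1, 0, 0], [0, 0, 0, 0], [0, 0, 0.5, 0], [0, 0, 0.8, 0], [0, 0, 0.8, 0], [0, 0, 0.8, 0], [0, 0, 0.8, 0], [0, 0, 0.35, 0], [0, 0, 0, 0]]}}

```text
time_s: 28.9
tcp_pos: [0.6404, -0.2312, 0.2981]
ee_rot: [[-0.994, -0.107, -0.003], [-0.107, 0.994, 0.001], [0.003, 0.001, -1.0]]
wrist_force: [0.3, 0.4, 0.5]
gripper_width: 0.003
gripper_force: 0.0
```

Run:
```python
from h import *
L=eyes.capture("side");cv2.imwrite("pics/s5.png",cv2.resize(L[90:240,210:370],None,fx=4,fy=4,interpolation=cv2.INTER_CUBIC));s=sense();print(s["tcp_pos"],s["wrist_force"],s["gripper_width"])
```

```text
[ 0.64086477 -0.23123698  0.29930159] [ 0.4650099  -0.90387129 -0.44821243] 0.0082972352238813
```

View pics/s5.png

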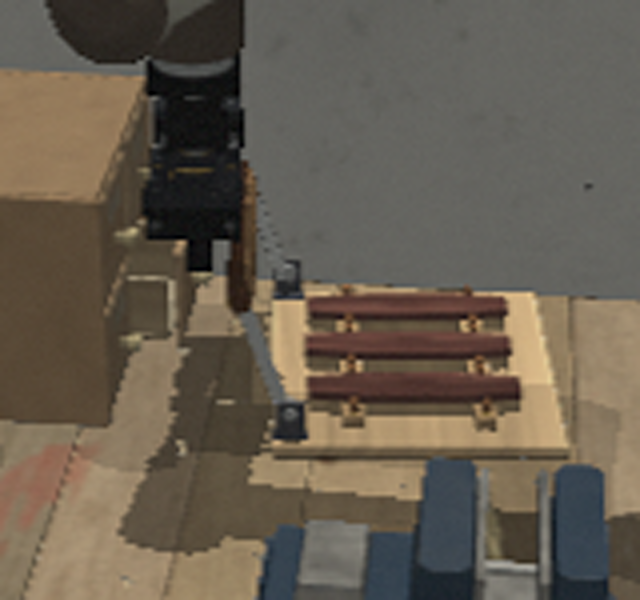

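The closed fingers stand free behind the bar at about (200,250), clear of the cabinet and drawer. Next I'll push the bar forward.

Emit:
{"name": "jog_arm", "arguments": {"increments": [[0.4, 0, 0, 0], [0.4, 0, 0, 0], [0.4, 0, 0, 0], [0.4, 0, 0, 0], [0.4, 0, 0, 0]]}}

```text
time_s: 29.45
tcp_pos: [0.6015, -0.2354, 0.3011]
ee_rot: [[-0.994, -0.108, 0.004], [-0.108, 0.994, -0.001], [-0.004, -0.001, -1.0]]
wrist_force: [3.7, 0.2, 2.8]
gripper_width: 0.006
gripper_force: 1.7
```

Emit:
{"name": "jog_arm", "arguments": {"increments": [[0.4, 0, 0, 0], [0.4, 0, 0, 0], [0.4, 0, 0, 0], [0.4, 0, 0, 0]]}}

```text
time_s: 29.85
tcp_pos: [0.5687, -0.2388, 0.2991]
ee_rot: [[-0.994, -0.107, -0.002], [-0.107, 0.994, 0.0], [0.002, 0.001, -1.0]]
wrist_force: [2.2, -0.5, 1.6]
gripper_width: 0.004
gripper_force: 1.0
```

Emit:
{"name": "jog_arm", "arguments": {"increments": [[0.4, 0, 0, 0], [0.4, 0, 0, 0], [0.4, 0, 0, 0], [0.4, 0, 0, 0], [0, 0, 0, 0]]}}

```text
time_s: 30.35
tcp_pos: [0.5364, -0.2423, 0.2994]
ee_rot: [[-0.994, -0.107, -0.003], [-0.107, 0.994, 0.001], [0.003, 0.001, -1.0]]
wrist_force: [-0.5, -0.1, -0.2]
gripper_width: 0.006
gripper_force: 0.0
```

Run:
```python
from h import *
L=eyes.capture("side");cv2.imwrite("pics/s6.png",cv2.resize(L[90:240,210:370],None,fx=4,fy=4,interpolation=cv2.INTER_CUBIC));s=sense();print(s["tcp_pos"],s["wrist_force"])
for n in("side","top"):
    eyes.capture(n);print([(d["conf"],d["centre"]) for d in eyes.spot_in(n,"bar_mid")])
```

```text
[ 0.53704943 -0.24232782  0.29958108] [-1.03150388 -0.14334534  0.16986209]
[(0.8, [0.5112, -0.166, 0.1302])]
[(0.8, [0.5034, -0.2777, 0.1336])]
```

Emit:
{"name": "jog_arm", "arguments": {"increments": [[0, 0, -0.5, 0], [0, 0, -0.5, 0], [0, 0, -0.5, 0], [0, 0, -0.5, 0], [0, 0, 0, 0], [0, 0, 0, 0], [0, 0, 0, 0], [0, 0, 0, 0], [0, 0, 0, 0], [0, 0, 0, 0]]}}

```text
time_s: 31.6
tcp_pos: [0.5379, -0.2422, 0.3392]
ee_rot: [[-0.994, -0.108, -0.001], [-0.108, 0.994, 0.0], [0.001, 0.0, -1.0]]
wrist_force: [-0.9, -0.4, -0.2]
gripper_width: 0.007
gripper_force: 0.0
```

Emit:
{"name": "jog_arm", "arguments": {"increments": [[0, 0, 0, 0], [0, 0, 0, 0], [0, 0, 0, 0], [0, 0, 0, 0], [0, 0, 0, 0], [0, 0, 0, 0], [0, 0, 0, 0], [0, 0, 0, 0], [0, 0, 0, 0], [0, 0, 0, 0]]}}

```text
time_s: 32.6
tcp_pos: [0.5379, -0.2422, 0.3396]
ee_rot: [[-0.994, -0.108, 0.0], [-0.108, 0.994, -0.0], [-0.0, -0.0, -1.0]]
wrist_force: [-0.2, -0.5, -0.3]
gripper_width: 0.003
gripper_force: 0.0
```

Run:
```python
from h import *
L=eyes.capture("side");cv2.imwrite("pics/s7.png",cv2.resize(L[90:240,210:370],None,fx=4,fy=4,interpolation=cv2.INTER_CUBIC))
print([(d["conf"],d["centre"]) for d in eyes.spot_in("side","bar_mid")],sense()["time_s"])
```

```text
[(0.98, [0.4721, -0.2571, 0.0529]), (0.6, [0.4734, -0.2596, 0.035])] 32.7
```

View pics/s7.png

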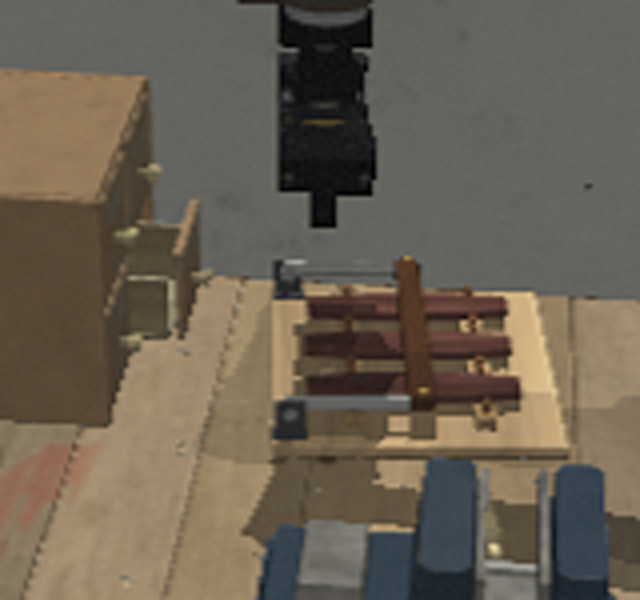

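The bar lies level across all three blanks. One last check that it has settled, then I'll hand in.

Emit:
{"name": "jog_arm", "arguments": {"increments": [[0, 0, -0.5, 0], [0, 0, -0.5, 0], [0, 0, 0, 0], [0, 0, 0, 0], [0, 0, 0, 0], [0, 0, 0, 0], [0, 0, 0, 0], [0, 0, 0, 0]]}}

```text
time_s: 33.5
tcp_pos: [0.5379, -0.2422, 0.3593]
ee_rot: [[-0.994, -0.108, -0.001], [-0.108, 0.994, 0.0], [0.001, 0.0, -1.0]]
wrist_force: [-0.3, 0.2, -0.3]
gripper_width: 0.004
gripper_force: 0.0
```

Run:
```python
from h import *
L=eyes.capture("side");M=cv2.resize(L[90:240,210:370],None,fx=4,fy=4,interpolation=cv2.INTER_CUBIC);P=cv2.imread("pics/s7.png")
d=cv2.absdiff(M,P)[240:470,260:570].max(2);print("changed px",(d>60).sum(),[(q["conf"],q["centre"]) for q in eyes.spot_in("side","bar_mid")[:1]])
if (d>60).sum()<200: print(r.finish_job())
```

```text
changed px 12 [(0.77, [0.4714, -0.254, 0.0538])]
the job is handed in; nothing more can be done
None
```

I laid blank_1 in bay 1 and blank_2 in bay 2, flat and with all three ends in line to about 3 mm, then swung the hold-down bar onto all three and handed the job in at about 33.6 s; the verdict was not shown.

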